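# Close and lock the gear cover of a bench polishing machine

## Task

The polishing machine's gear cover has been left open: press it fully shut until it snaps past its catch. Then lock it with the black lock knob beside it: pull the knob up, turn it until its steel tongue lies across the cover, feel for the locking notch and push the knob back down fully home. Leave the bar, the chrome cap, the wrench and the tin where they are.

Things in the scene. Friction and masses are not known exactly. Their poses are not given: they have to be found in the camera images.
- polisher: Green bench polishing machine, bolted down. Its head is a box 200 (own x) x 240 (own y) x 100 mm high. Origin: centre of its underside on the table; own x points to the cover's hinge edge, own y to the knob and the grey motor (y +120 to +232 mm, top 104 mm high); grey buffing wheel at y -185 to -217 mm, top 160 mm high. Gear cover and lock knob lie side by side on its top.
- cover (a joint): Opening of the gear cover in rad: 0 fully shut, starts at 0.45 to 0.85; its stiff hinge lets it stay where left. Pushing its free edge down takes 1 to 3 N; below about 0.08 rad (the last 14 mm at the edge) a spring catch resists with about 8 N more, and below about 0.03 it snaps shut on a rigid stop. Shut, the cover's top is 108 mm above the table.
- cover_edge (a point): Point on the upper face of the green gear cover (plate 205 mm long, 150 mm wide, 8 mm thick), midway across its width, 15 mm before the end of its free edge, 185 mm from the hinge line; moves with the cover. z axis: out of the upper face; x axis: towards the hinge.
- cover_hinge (a point): Middle of the cover's hinge line, 104 mm above the table, at the cover's mid-thickness, at the machine's +x edge; the line runs along the machine's own y. The free edge lifts.
- lock_pull (a joint): How far the lock knob is pulled up, in m: 0 fully home, 0.016 top stop. Pulling takes about 6 N, pushing about 3 N; it stays at any height. It starts home in the unlocked notch. Its locking pin clears the notches above 0.009; pushed down anywhere but over a notch, it stops hard at about 0.009.
- lock_turn (a joint): Turn of the lock knob in rad, counter-clockwise from above positive; starts near 0 (unlocked notch, up to 0.1 play), stop at 1.65. Turns only when pulled up, with under 0.15 N m. The only other notch, the locking notch, is hidden inside the machine: its centre lies anywhere from 0.95 to 1.35 rad, and the pin drops in within about 0.08 rad of it.
- knob_grip (a point): On the knob's vertical turning axis, in its grip, an upright black bar 78 mm long (point's x), 20 wide (y), 38 high. Knob home: this point is 146 mm above the table, bar top 156, bar foot 118. Below the bar: a skirt 66 mm across and a flat steel tongue 18 mm wide reaching 63 mm from the axis along point's +x (top 117 mm high); locked, the tongue lies over the cover's side edge.
- compound_bar: Brown bar of polishing compound, 50 x 160 x 45 mm, lying on the table; leave alone. Origin: centre of its underside.
- chrome_cover: Round domed bright metal cap, 136 mm across, 34 mm high, on the table; leave alone. Origin: centre of its underside.
- wrench: Steel wrench 180 mm long lying on the table; leave alone.
- tin: Plain metal tin, 70 mm across, 100 mm high, standing; leave alone. Origin: centre of its underside.

How it is judged:
By the outcome, as a careful person would: the job done as asked, in the order asked, and still so for the second after the job is handed in, with the robot touching nothing.
It also fails if it takes over 69 s, if anything falls off the work surface, if the arm or the gripper's body presses on something with over 40 N, if the wrist force passes 120 N, or if a joint passes its speed limit or range.

## Robot

A 6-joint arm with a two-finger parallel gripper is mounted at the origin on the work surface. World frame = base frame: x ahead of the robot, y to its left, z up, the work surface at z = 0. Lengths are in m, angles in rad, forces in N, time in s.
With the tool pointing down it reaches from about 0.375 to 0.9 m from the base axis. Payload 3.1 kg.
Tool frame: the origin (TCP) lies between the finger pads; the fingertips stand 22 mm ahead of it and the grasp point (between the pads) lies 3 mm ahead of it; z points along the fingers, y is the line along which they close (so a half turn about z gives the same grasp; the last joint's range is limited). The gripper opens to 87 mm and grips with 3 to 60 N. Pads are 19 mm wide; open, the fingers measure 117 mm over their backs; the gripper's body (75 mm by 190 mm) begins 51 mm behind the grasp point.
Start: joints at [1.141, 0.527, 1.433, -0, 1.181, -0.178], TCP at [0.155, 0.605, 0.245] pointing down, gripper open.
Joint ranges: [-3.08, 3.08], [-0.75, 2.2], [0.22, 2.44], [-1.43, 4.57], [0, 2.65], [-2.85, 2.85]. Speed limits (rad/s): [2.79, 2.79, 3.14, 3.14, 3.14, 3.14].

## Interface

Orientations are given as a unit quaternion [x, y, z, w].
In Python, from rig import get_obs, camera, get_calibration, hand_in, cut_out gives the robot as it stands.
- The arm moves only by the shell command python3 -m inch 'ROWS' [OPENING] [FORCE]. ROWS is JSON, one flat list of numbers, 6 for each row, row after row: the shift along the tool's x, y, z scaled (see below), then the turn, a rotation vector about the tool's x, y, z scaled (see below). A call has 1 to 20 rows; each row is the pose to reach, as a shift and turn from the pose commanded when the call began, along the tool's axes at that moment; what a row does not reach only later rows make up. The controller multiplies each number of a shift by 0.08 m and each number of a turn by 90 degrees. A row lasts 1/12 s, in which the tool goes at most 41.7 mm and 7.16 degrees, less where a joint would pass 70% of its speed; a pose out of reach is approached as far as the arm can. A call with a number of a shift or a turn outside -1 to 1 is refused whole. A call with a gripper value outside its range is refused whole. OPENING is the finger opening in mm, from 0 to 87, set as the call begins (- or left out, the last holds). The fingers move at their own pace and stop on an object; FORCE is the grip in N (left out, the last holds). Time passes only in rows, so rows that repeat a pose let the fingers close. It gives the time, the measured TCP pose, the force, the opening and the grip force at its end, in the units of the state.
- get_obs(): the state, without advancing time (a new reading comes with each control period).
- camera(name): name is "side" or "top" or "wrist"; returns the picture (420x560x3 uint8, red, green, blue); there is no depth.
- get_calibration(name): a dict with "vertical_fov" (degrees; the focal length in pixels is half the picture's height over the tangent of half this angle, whatever the lens; pixels are square), "cx", "cy" (the principal point, pixels), "T" (4x4, takes a point from camera to world coordinates). Camera axes: x right, y down, z forward; pixel columns grow to the right and rows downward; lengths in m; the calibration is good to about 2 mm. The wrist camera is an equidistant fisheye: a pixel r from the principal point sees the ray r / f radians off the axis. A picture is of the moment at which its call begins: read the wrist's pose just before it. get_calibration takes no time and is no camera call; for the wrist camera it gives the pose at the moment of the call.
- hand_in(): hands the job in; it is judged then, once.
Trained networks look in the newest picture that a camera, given by its name, has taken for a name from the list of things; names that differ only in an ending like _2 or _b are one class to them, and where a whole thing is asked for, a point or a joint stands for the part that bears it (a point fixed in the world has none). Each returns a list of dicts, best first, with "conf" (0 to 1); they miss things now and then, are a little off and sometimes report something else, mostly with a low value. They report only what shows in the picture. A call takes as long as a camera call.
- cut_out(camera, thing): "region" (420x560 bool, what is visible of it) and "bbox" ([left, top, right, bottom] in pixels, round what is visible of it).
The state is a dict: "time": time; "q": joint angles; "joint_velocities": joint speeds; "joint_torque": joint torques, N m; "position": TCP position; "tool_rot": TCP orientation; "ft_force": force on the tool from outside, world axes, zero at the start; "moment": the same for the moment, N m; "grip_width": finger opening in m; "grip_force": force on a finger pad.
Only numpy, scipy, OpenCV 4.12 (cv2) and the standard library are available. Lean on these libraries where they do the work, as an engineer would, in place of code of your own. Each camera call takes 0.05 s, during which the arm holds its last target. There are 200 camera calls.

## Working session

There is one attempt and no reset: what is moved stays moved. The work goes in short steps, Python scripts to look and compute and a shell command to move; the robot and the scene stay as the last step left them, time stands still between calls to the robot, and variables do not carry over. Pictures are saved under pics/ and viewed, at most 10 in all, crops included, and the job is handed in when it is done.

```bash
mkdir -p pics; python3 - <<'E'
from rig import *
import cv2,numpy as np
o=get_obs();print(o['time'],o['position'],o['tool_rot'])
ims=[]
for c in ['top','side']:
    im=camera(c);ims.append(im)
    cv2.imwrite(f'pics/{c}.png',im[:,:,::-1])
    k=get_calibration(c);print(c,k['vertical_fov'],k['cx'],k['cy'],np.round(k['T'],4).tolist())
    for t in ['cover_edge','knob_grip','polisher','chrome_cover','tin','compound_bar','wrench']:
        r=cut_out(c,t)
        for d in r[:2]:
            ys,xs=np.nonzero(d['region']);print(t,round(d['conf'],2),d['bbox'],xs.mean().round(1),ys.mean().round(1),len(xs))
E
```

```text
0.0 [0.15480117 0.6048351  0.24357688] [ 1.25072026e-01  9.92147090e-01 -1.01985092e-03 -3.15187025e-04]
top 48.192101578664875 275.8392903521748 208.5540848928337 [[-0.0191, -0.9988, 0.0449, 0.5067], [-0.9998, 0.0187, -0.0094, 0.0488], [0.0085, -0.0451, -0.9989, 1.3223], [0.0, 0.0, 0.0, 1.0]]
cover_edge 0.86 [301.8, 168.4, 374.2, 242.9] 336.8 207.3 4043
knob_grip 0.98 [277.5, 208.5, 305.9, 244.5] 292.1 225.3 605
knob_grip 0.34 [303.0, 172.5, 372.7, 244.7] 337.3 207.1 4167
polisher 0.82 [230.7, 172.5, 416.5, 258.1] 321.8 213.5 10376
chrome_cover 0.94 [170.5, 198.3, 213.6, 243.7] 192.3 219.2 1728
tin 0.77 [408.4, 208.0, 439.8, 237.2] 422.7 223.4 671
compound_bar 0.76 [204.9, 246.9, 230.2, 302.8] 217.9 272.3 1198
wrench 0.8 [285.7, 273.8, 349.3, 290.3] 315.9 279.9 541
side 53.29639506046306 283.9601717406349 213.5765931061908 [[0.9959, -0.0662, 0.0613, 0.5059], [-0.0902, -0.7149, 0.6934, -0.6464], [-0.0021, -0.6961, -0.7179, 0.812], [0.0, 0.0, 0.0, 1.0]]
cover_edge 0.74 [241.7, 204.4, 333.7, 287.8] 287.1 248.1 4569
knob_grip 0.58 [244.8, 203.2, 285.5, 234.7] 272.7 210.5 220
polisher 0.78 [227.7, 184.4, 343.4, 371.6] 284.1 280.2 15362
chrome_cover 0.79 [247.4, 162.1, 293.8, 192.6] 269.2 177.1 843
tin 0.97 [257.9, 362.7, 293.0, 417.2] 276.2 391.2 1897
compound_bar 0.58 [185.0, 183.5, 246.8, 206.5] 214.9 195.4 1336
wrench 0.71 [194.2, 251.8, 214.3, 320.8] 201.8 285.0 604
```

View pics/top.png

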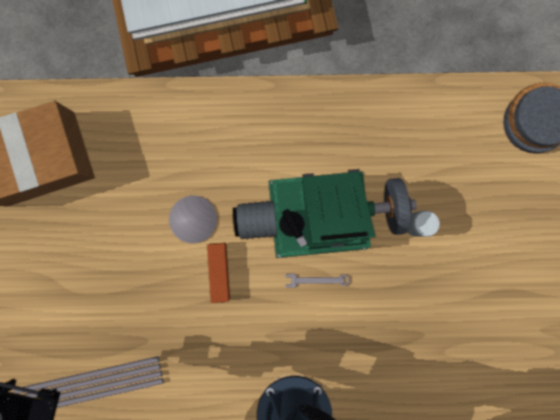

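View pics/side.png

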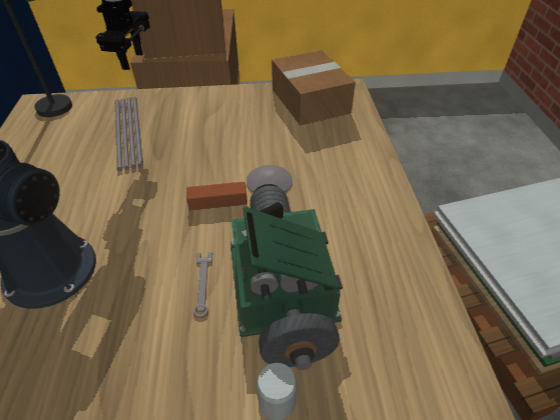

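The top view has the machine at (320,215) px with its hinge towards +x and the knob at (292,223) px on the +y side. The cover is open with its free edge facing the robot. Next I'll fit the machine's pose.

```bash
cat > h.py <<'E'
from rig import *
import cv2,numpy as np
from scipy.optimize import least_squares
def ray(c,u,v):
    k=get_calibration(c);f=210/np.tan(np.radians(k['vertical_fov']/2))
    d=np.array([(u-k['cx'])/f,(v-k['cy'])/f,1.]);T=np.array(k['T']);return T[:3,3],T[:3,:3]@d
def onz(c,u,v,z):
    o,d=ray(c,u,v);return o+d*(z-o[2])/d[2]
def proj(c,P):
    k=get_calibration(c);f=210/np.tan(np.radians(k['vertical_fov']/2));T=np.array(k['T'])
    p=(np.atleast_2d(P)-T[:3,3])@T[:3,:3];return np.c_[k['cx']+f*p[:,0]/p[:,2],k['cy']+f*p[:,1]/p[:,2]]
E
python3 - <<'E'
from h import *
print('knob',onz('top',291.5,224,.156))
for n,c,z in [('chrome',(192,221),.02),('tin',(426,223),.1),('bar',(218,272),.045)]: print(n,onz('top',*c,z))
im=cv2.imread('pics/top.png')[155:275,220:420];cv2.imwrite('pics/topz.png',cv2.resize(im,None,fx=4,fy=4,interpolation=cv2.INTER_CUBIC))
im=cv2.imread('pics/side.png')[175:375,210:360];cv2.imwrite('pics/sidez.png',cv2.resize(im,None,fx=3,fy=3,interpolation=cv2.INTER_CUBIC))
E
```

```text
knob [ 5.20039273e-01 -2.40452186e-04  1.56000000e-01]
chrome [0.53513238 0.26940281 0.02      ]
tin [ 0.5166096  -0.35364633  0.1       ]
bar [0.39539461 0.19651632 0.045     ]
```

View pics/topz.png

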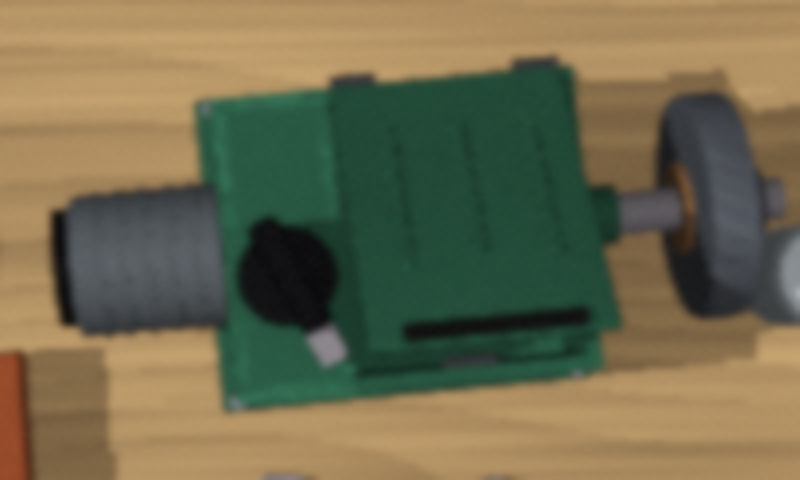

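View pics/sidez.png

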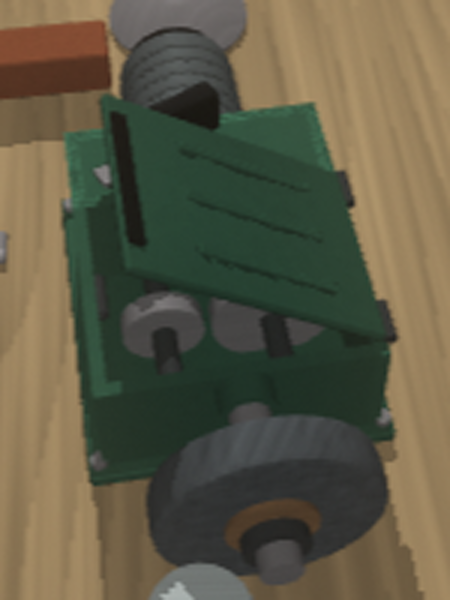

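```bash
python3 - <<'E'
from h import *
top=np.array([(303,178.8),(363.3,172),(375,236.5),(309.3,241.8)])
side=np.array([(325.7,240),(341,287.7),(252.7,265.7),(245,207.3)])
def cov(p):
    x,y,yaw,th,=p
    R=np.array([[np.cos(yaw),-np.sin(yaw),0],[np.sin(yaw),np.cos(yaw),0],[0,0,1]])
    # hinge centre at x,y ; s along toward free, n normal
    s=np.array([-np.cos(th),0,np.sin(th)]);n=np.array([np.sin(th),0,np.cos(th)])
    L=[(-.005,.075),(-.005,-.075),(.2,-.075),(.2,.075),(.185,0)]
    return np.array([R@(a*s+.004*n+np.array([0,b,0]))+[x,y,.104] for a,b in L])
def res(p):
    c=cov(p)[:4];return np.r_[(proj('top',c)-top).ravel(),(proj('side',c)-side).ravel()]
r=least_squares(res,[.65,-.08,.1,.6],loss='soft_l1');p=r.x
print(p,np.round(r.fun,1));print('edge',cov(p)[4]); print('edge shut',cov([*p[:3],0])[4])
# knob direction
K=onz('top',220+288/4,155+272/4,.156);print('K',K)
a=onz('top',220+265/4,155+228/4,.156);b=onz('top',220+310/4,155+315/4,.156);t=onz('top',220+327/4,155+345/4,.117)
print(a,b,t); print('mach x axis deg',np.degrees(p[2]),'tongue dir',np.degrees(np.arctan2(*(t-K)[[1,0]])))
# K in machine frame relative hinge
yaw=p[2];d=(K[:2]-p[:2]);print('K rel hinge',d@[np.cos(yaw),np.sin(yaw)],d@[-np.sin(yaw),np.cos(yaw)])
for z in(0.,.1):
  for u,v in[(205,100),(228,408),(600,372)]:print(z,onz('top',220+u/4,155+v/4,z)[:2])
E
```

```text
[ 0.64917472 -0.11089157  0.04808747  0.57146105] [ 0.2 -5.4 -2.8 -2.4 -0.1 -0.3  2.2 -1.3 -0.8 -5.9 -0.7  2.3 -1.7  0.3
 -0.3 -0.5]
edge [ 0.49590988 -0.11826737  0.20742383]
edge shut [ 0.46438857 -0.11978432  0.108     ]
K [ 0.52249765 -0.00153367  0.156     ]
[0.55009994 0.01219814 0.156     ] [ 0.49557909 -0.01463201  0.156     ] [ 0.47580784 -0.02724147  0.117     ]
mach x axis deg 2.7552093367297847 tongue dir -151.16244865121448
K rel hinge -0.12127391126580347 0.11532071903354948
0.0 [0.64718984 0.04787663]
0.0 [0.43005812 0.03579691]
0.0 [ 0.45014879 -0.22627362]
0.1 [0.63656746 0.04794884]
0.1 [0.43585704 0.03678268]
0.1 [ 0.45442829 -0.2054679 ]
```

Model check: the machine's edges come out at 201 x 243 mm, yaw is about 3–4° and the cover opening about 0.57 rad. The knob is at (0.522, -0.001) with its tongue pointing towards -151°. Now I'll move over the machine, staying high.

```bash
for i in 1 2 3; do python3 -m inch '[-0.77,-0.97,-0.25,0,0,0,-0.77,-0.97,-0.25,0,0,0,-0.77,-0.97,-0.25,0,0,0,-0.77,-0.97,-0.25,0,0,0]' 0 20 | tail -3; done; for i in 1 2 3; do python3 -m inch '[-0.77,-0.97,0,0,0,0,-0.77,-0.97,0,0,0,0,-0.77,-0.97,0,0,0,0,-0.77,-0.97,0,0,0,0]' | tail -3; done
```

```text
ft_force: [-0.5, -0.2, 0.3]
grip_width: 0.0681
grip_force: 0.0
ft_force: [0.2, 0.1, -0.0]
grip_width: 0.0416
grip_force: 0.0
ft_force: [0.5, 0.3, 1.0]
grip_width: 0.0149
grip_force: 0.0
ft_force: [-0.4, 0.4, -0.9]
grip_width: 0.0009
grip_force: 0.0
ft_force: [-0.0, 0.0, -0.5]
grip_width: 0.0002
grip_force: 0.0
ft_force: [0.4, -0.3, 0.6]
grip_width: 0.0009
grip_force: 0.0
```

```bash
python3 -m inch '[0,0,0,0,0,0.75,0,0,0,0,0,0.75,0,0,0,0,0,0.75,0,0,0,0,0,0.75,0,0,0,0,0,0.75,0,0,0,0,0,0.75,0,0,0,0,0,0.75,0,0,0,0,0,0.75,0,0,0,0,0,0.75,0,0,0,0,0,0.75]' >/dev/null;  python3 -m inch '[0,0,0,0,0,0.78,0,0,0,0,0,0.78,0,0,0,0,0,0.78,0,0,0,0,0,0.78,0,0,0,0,0,0.78,0,0,0,0,0,0.78,0,0,0,0,0,0.78,0,0,0,0,0,0.78,0,0,0,0,0,0.78,0,0,0,0,0,0.78]'
cat >> h.py <<'E'
def shift(target):
    from scipy.spatial.transform import Rotation as Ro
    o=get_obs();R=Ro.from_quat(o['tool_rot']).as_matrix()
    print('t',o['time'],'pos',np.round(o['position'],4),'yawy',np.degrees(np.arctan2(R[1,1],R[0,1])).round(1),'F',np.round(o['ft_force'],1),'q',np.round(o['q'],2),'w',o['grip_width'])
    print('scaled',np.round(R.T@(np.array(target)-o['position'])/.08,3))
E
python3 -c "
from h import *
shift([.475,-.119,.26])
cv2.imwrite('pics/w1.png',camera('wrist')[:,:,::-1])
k=get_calibration('wrist');print(k)
for t in ['cover_edge','knob_grip']:
  for d in cut_out('wrist',t)[:2]:
    ys,xs=np.nonzero(d['region']);print(t,d['conf'],d['bbox'],xs.mean(),ys.mean())
"
```

```text
time: 4.47
position: [0.397, 0.0657, 0.3043]
tool_rot: [0.971, 0.24, -0.0, -0.001]
ft_force: [-0.6, 0.5, -0.5]
grip_width: 0.0005
grip_force: 0.0
t 4.4667 pos [0.397  0.0657 0.3043] yawy -62.3 F [-0.6  0.5 -0.5] q [-0.12  0.14  1.87  0.    1.14  0.97] w 0.00048308439633299306
scaled [-0.21   2.499  0.548]
{'vertical_fov': 65.70646984690485, 'cx': 283.5954456813985, 'cy': 213.06319766521983, 'T': array([[ 0.4630356 , -0.8527528 , -0.24168304,  0.46273304],
       [-0.8863353 , -0.44634448, -0.12323285,  0.09958254],
       [-0.00278673,  0.27127341, -0.9624983 ,  0.44488497],
       [ 0.        ,  0.        ,  0.        ,  1.        ]])}
cover_edge 0.57 [450.9, 48.4, 551.8, 259.0] 502.0704973442781 157.8471407877492
knob_grip 0.58 [362.4, 78.6, 423.5, 180.0] 395.0078914919852 125.07496917385943
knob_grip 0.43 [154.7, 1.5, 248.9, 66.3] 200.21900038153376 29.470621900038154
```

View pics/w1.png

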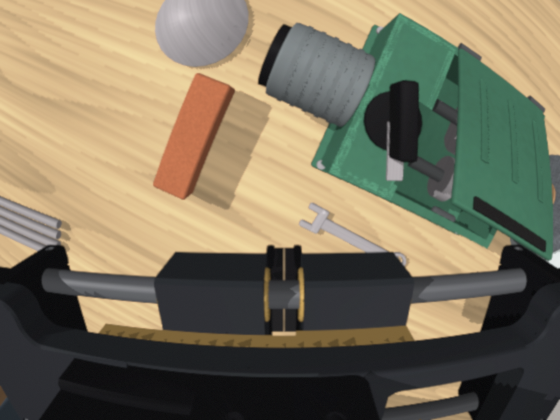

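The bar is upright in the wrist image at (403,121) px, so it's aligned with tool x. The cover's free edge is at lower right, around (500,215) px. I'll move above the cover edge.

```bash
python3 -c "
from h import *
T=np.array(get_calibration('wrist')['T']);k=get_calibration('wrist');f=210/np.tan(np.radians(k['vertical_fov']/2))
for u,v,z in [(403,121,.156),(403,83,.156),(403,160,.156),(397,178,.117)]:
  d=np.array([u-k['cx'],v-k['cy']]);r=np.hypot(*d);a=r/f;w=T[:3,:3]@np.r_[d/r*np.sin(a),np.cos(a)];print(T[:3,3]+w*(z-T[2,3])/w[2])
shift([.498,-.118,.25])
"
```

```text
[0.519233   0.00684417 0.156     ]
[0.55023713 0.02413484 0.156     ]
[ 0.48803636 -0.01182789  0.156     ]
[ 0.47165515 -0.03117586  0.117     ]
t 4.6167 pos [0.3971 0.0649 0.3044] yawy -61.8 F [-0.8  0.   0. ] q [-0.12  0.14  1.87  0.    1.14  0.96] w 0.0003238468791017359
scaled [0.031 2.612 0.676]
```

```bash
for i in 1 2 3 4; do python3 -m inch '[0,0.653,0,0,0,0,0,0.653,0,0,0,0,0,0.653,0,0,0,0]' >/dev/null; done; python3 -m inch '[0,0,0.6,0,0,0,0,0,0.6,0,0,0,0,0,0.6,0,0,0]' >/dev/null; python3 -c "
from h import *
shift([.498,-.118,.235])
cv2.imwrite('pics/s2.png',cv2.resize(camera('side')[150:350,180:400,::-1],None,fx=3,fy=3))"
```

```text
t 5.8667 pos [ 0.4921 -0.1191  0.2541] yawy -62.0 F [-0.3 -0.   0.6] q [-0.46  0.36  1.71  0.    1.08  0.62] w 0.0006612619178376676
scaled [0.072 0.025 0.238]
```

View pics/s2.png

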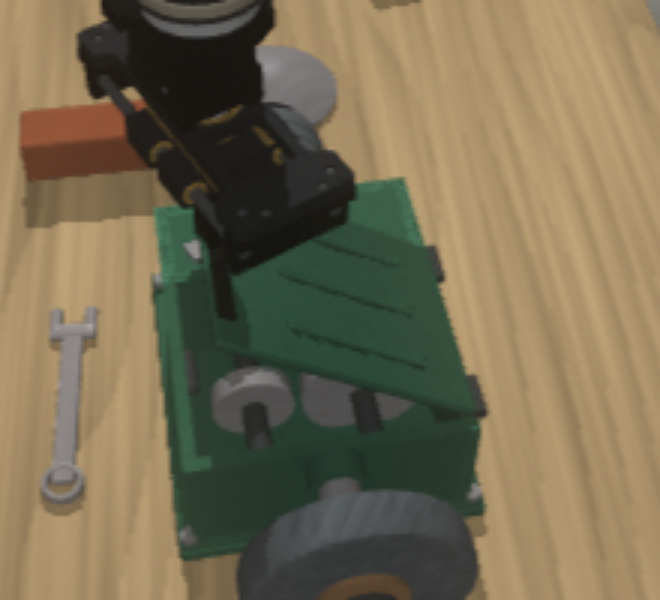

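```bash
python3 -m inch '[0.07,0.04,0.1,0,0,0,0.07,0.04,0.2,0,0,0,0.07,0.04,0.3,0,0,0,0.06,0.03,0.4,0,0,0,0.04,0.02,0.5,0,0,0,0.02,0.01,0.6,0,0,0,0,0,0.7,0,0,0]' ; python3 -c "
from h import *
shift([.485,-.119,.13])"
```

```text
time: 6.5
position: [0.495, -0.1219, 0.1997]
tool_rot: [0.97, 0.241, -0.0, -0.0]
ft_force: [-0.5, 0.4, 1.3]
grip_width: 0.0008
grip_force: 0.6
t 6.5 pos [ 0.495  -0.1219  0.1997] yawy -62.1 F [-0.5  0.4  1.3] q [-0.46  0.44  1.77 -0.    0.94  0.62] w 0.0007972113713147433
scaled [-0.093 -0.09   0.872]
```

```bash
python3 -m inch '[-0.03,-0.02,0.1,0,0,0,-0.05,-0.03,0.2,0,0,0,-0.07,-0.04,0.3,0,0,0,-0.08,-0.06,0.4,0,0,0,-0.09,-0.07,0.5,0,0,0,-0.1,-0.07,0.6,0,0,0,-0.1,-0.07,0.66,0,0,0]' ; python3 -m inch '[0,0,0.05,0,0,0,0,0,0.1,0,0,0]'; python3 -m inch '[0,0,0.05,0,0,0,0,0,0.1,0,0,0]';python3 -c "
from h import *
shift([.485,-.119,.13])"
```

```text
time: 7.08
position: [0.4851, -0.1204, 0.1465]
tool_rot: [0.97, 0.241, -0.001, -0.001]
ft_force: [-1.1, -0.2, 0.9]
grip_width: 0.0004
grip_force: 0.5
time: 7.25
position: [0.485, -0.1205, 0.1399]
tool_rot: [0.97, 0.242, -0.001, -0.001]
ft_force: [-4.7, -0.0, 9.1]
grip_width: 0.0003
grip_force: 4.3
time: 7.42
position: [0.486, -0.1208, 0.1316]
tool_rot: [0.97, 0.241, 0.0, 0.0]
ft_force: [-0.6, 0.5, 0.2]
grip_width: 0.0005
grip_force: 0.0
t 7.4167 pos [ 0.486  -0.1208  0.1316] yawy -62.1 F [-0.6  0.5  0.2] q [-0.47  0.54  1.85  0.    0.75  0.62] w 0.0005241170531746961
scaled [-0.001 -0.025  0.02 ]
```

```bash
python3 -m inch '[0,0,0.02,0,0,0,0,0,0.04,0,0,0,0,0,0.05,0,0,0]'; python3 -m inch '[0,0,0.02,0,0,0,0,0,0.02,0,0,0]'
```

```text
time: 7.67
position: [0.486, -0.1208, 0.13]
tool_rot: [0.97, 0.241, 0.0, 0.0]
ft_force: [-6.6, 1.6, 28.9]
grip_width: 0.0007
grip_force: 14.6
time: 7.83
position: [0.486, -0.1208, 0.13]
tool_rot: [0.97, 0.242, 0.001, 0.001]
ft_force: [-7.1, 1.9, 33.2]
grip_width: 0.0005
grip_force: 16.7
```

The cover has snapped onto the rigid stop with its top at 108 mm. Next I'll lift and go to the knob.

```bash
python3 -m inch '[0,0,-0.9,0,0,0,0,0,-0.9,0,0,0,0,0,-0.9,0,0,0]' 50 20 >/dev/null; python3 -m inch '[0,0,-0.5,0,0,0,0,0,-0.5,0,0,0]' >/dev/null; python3 -m inch '[0.5,-0.7,0,0,0,0,0.5,-0.7,0,0,0,0,0.5,-0.7,0,0,0,0]' ; python3 -c "
from h import *
shift([.521,.003,.25])
cv2.imwrite('pics/w2.png',camera('wrist')[:,:,::-1])
k=get_calibration('wrist');T=np.array(k['T']);f=210/np.tan(np.radians(k['vertical_fov']/2))
np.set_printoptions(precision=4,suppress=True);print(k['cx'],k['cy'],f,T.tolist())
c=camera('top');cv2.imwrite('pics/t2.png',cv2.resize(c[155:275,220:420,::-1],None,fx=4,fy=4))
"
```

```text
time: 8.5
position: [0.4945, -0.0487, 0.2376]
tool_rot: [0.97, 0.243, 0.0, -0.001]
ft_force: [0.2, 0.2, 0.2]
grip_width: 0.0452
grip_force: 0.0
t 8.5 pos [ 0.4945 -0.0487  0.2376] yawy -61.9 F [0.2 0.2 0.2] q [-0.32  0.37  1.76  0.    1.02  0.75] w 0.04515941848149412
scaled [ 0.597 -0.415 -0.153]
283.5954456813985 213.06319766521983 325.19226210127806 [[0.471536046712309, -0.8485606154193823, -0.23999716375408522, 0.5600176332868776], [-0.8818460441309642, -0.45409045031864664, -0.12708035796289197, -0.015758102880522783], [-0.0011450334035835704, 0.27156351906779863, -0.9624198377059862, 0.3781242248387281], [0.0, 0.0, 0.0, 1.0]]
```

View pics/w2.png

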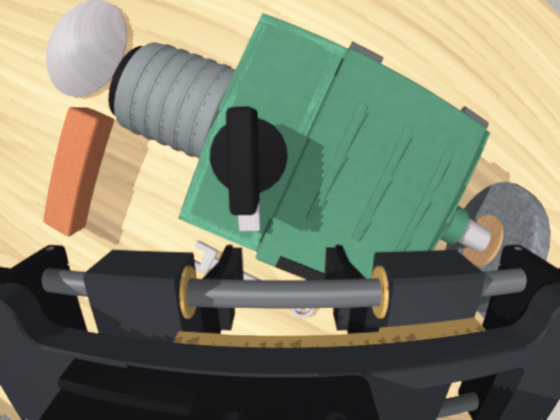

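The wrist view shows the cover lying flat and shut. The bar top spans (242,108) to (244,213) px and is aligned with tool x.

```bash
python3 -c "
from h import *
k=get_calibration('wrist');f=210/np.tan(np.radians(k['vertical_fov']/2));T=np.array(k['T'])
for u,v in [(242.5,160.5),(241.5,109),(244,213)]:
  d=np.array([u-k['cx'],v-k['cy']]);r=np.hypot(*d);a=r/f;w=T[:3,:3]@np.r_[d/r*np.sin(a),np.cos(a)];p=T[:3,3]+w*(.156-T[2,3])/w[2];print(p);
  if u==242.5: shift([p[0],p[1],.20])
"
```

```text
[ 0.52470869 -0.00374651  0.156     ]
t 8.6 pos [ 0.4949 -0.0518  0.2376] yawy -61.9 F [ 0.4 -1.2 -0.3] q [-0.33  0.37  1.75 -0.    1.02  0.75] w 0.04826556584677371
scaled [ 0.612 -0.355  0.47 ]
[0.55594894 0.01310788 0.156     ]
[ 0.49160247 -0.02144058  0.156     ]
```

```bash
python3 -m inch '[0.6,-0.38,0,0,0,0,0.6,-0.38,0,0,0,0,0.6,-0.38,0,0,0,0]' >/dev/null; python3 -m inch '[0,0,0.3,0,0,0,0,0,0.6,0,0,0,0,0,0.6,0,0,0]' ; python3 -m inch '[0,0,0.2,0,0,0,0,0,0.4,0,0,0,0,0,0.52,0,0,0,0,0,0.52,0,0,0]'; python3 -m inch '[0,0,0,0,0,0,0,0,0,0,0,0,0,0,0,0,0,0,0,0,0,0,0,0,0,0,0,0,0,0,0,0,0,0,0,0,0,0,0,0,0,0]' 0 10; python3 -c "
from h import *
shift([.523,-.002,.148]);print(get_obs()['moment'])"
```

```text
time: 9.1
position: [0.5199, -0.004, 0.1863]
tool_rot: [0.971, 0.241, -0.004, -0.002]
ft_force: [-0.7, -0.1, -0.7]
grip_width: 0.0506
grip_force: 0.0
time: 9.43
position: [0.5218, -0.004, 0.1472]
tool_rot: [0.971, 0.241, -0.002, -0.001]
ft_force: [0.7, 0.5, -0.2]
grip_width: 0.0495
grip_force: 0.0
time: 10.02
position: [0.5219, -0.0005, 0.1493]
tool_rot: [0.971, 0.241, -0.0, -0.003]
ft_force: [-1.8, 7.9, 5.3]
grip_width: 0.0199
grip_force: 10.0
t 10.0167 pos [ 5.219e-01 -5.000e-04  1.493e-01] yawy -62.2 F [-1.8  7.9  5.3] q [-0.22  0.53  1.78  0.01  0.83  0.86] w 0.01990496588005808
scaled [0.004 0.023 0.016]
[1.37802431 0.42390526 0.07552316]
```

```bash
python3 -m inch '[0,-0.045,0,0,0,0,0,-0.045,0,0,0,0,0,-0.045,0,0,0,0]' 0 40;python3 -m inch '[0,0,-0.05,0,0,0,0,0,-0.1,0,0,0,0,0,-0.14,0,0,0,0,0,-0.18,0,0,0,0,0,-0.18,0,0,0]'
```

```text
time: 10.27
position: [0.5217, -0.0, 0.1493]
tool_rot: [0.97, 0.241, 0.001, 0.0]
ft_force: [-0.5, -0.6, 5.7]
grip_width: 0.0195
grip_force: 40.0
time: 10.68
position: [0.5217, -0.0001, 0.1634]
tool_rot: [0.97, 0.241, 0.0, 0.0]
ft_force: [0.6, 1.0, -0.4]
grip_width: 0.0196
grip_force: 40.0
```

```bash
python3 -m inch '[0,0,0,0,0,-0.05,0,0,0,0,0,-0.1,0,0,0,0,0,-0.15,0,0,0,0,0,-0.2,0,0,0,0,0,-0.2]'; python3 -c "
from h import *
shift([.523,-.002,.148]);print(get_obs()['moment'])
cv2.imwrite('pics/s3.png',cv2.resize(camera('side')[150:350,180:400,::-1],None,fx=3,fy=3))"
```

```text
time: 11.1
position: [0.5219, -0.0003, 0.1634]
tool_rot: [0.92, 0.391, 0.001, 0.001]
ft_force: [2.5, -0.9, -1.3]
grip_width: 0.0195
grip_force: 40.0
t 11.1 pos [ 5.219e-01 -3.000e-04  1.634e-01] yawy -44.0 F [ 2.5 -0.9 -1.3] q [-0.21  0.51  1.77 -0.    0.86  0.55] w 0.019529005260705924
scaled [-0.005  0.024  0.192]
[-0.21139905 -0.31145522  0.00786977]
```

View pics/s3.png

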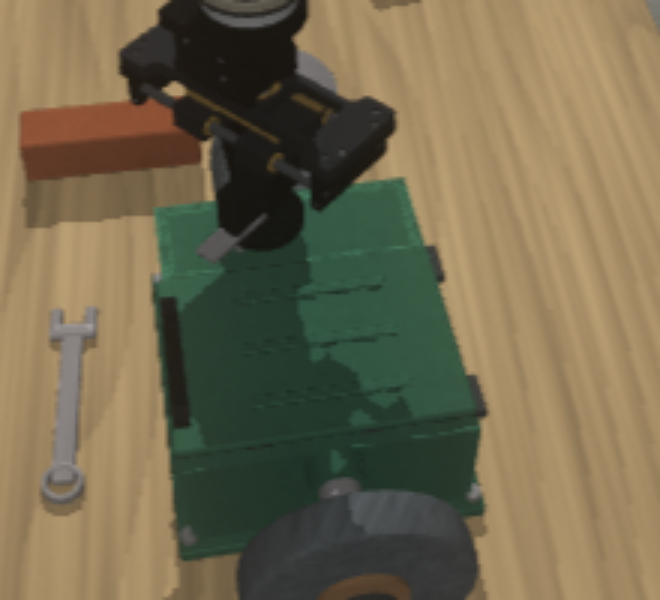

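The knob is up and turning with the gripper, and the tongue is at (230,235) px. I'll turn it to the start of the notch range and probe there.

```bash
python3 -m inch '[0,0,0,0,0,-0.05,0,0,0,0,0,-0.1,0,0,0,0,0,-0.15,0,0,0,0,0,-0.2,0,0,0,0,0,-0.25,0,0,0,0,0,-0.3,0,0,0,0,0,-0.35,0,0,0,0,0,-0.39,0,0,0,0,0,-0.39]'; python3 -m inch '[0,0,0.03,0,0,0,0,0,0.06,0,0,0,0,0,0.08,0,0,0,0,0,0.095,0,0,0]'
```

```text
time: 11.9
position: [0.5225, -0.0005, 0.1634]
tool_rot: [0.76, 0.649, 0.001, 0.001]
ft_force: [2.5, -1.7, -0.9]
grip_width: 0.0197
grip_force: 40.0
time: 12.23
position: [0.5226, -0.0003, 0.1575]
tool_rot: [0.761, 0.649, 0.001, 0.001]
ft_force: [-1.1, 0.1, 23.0]
grip_width: 0.0198
grip_force: 40.0
```

```bash
python3 -m inch '[0,0,-0.04,0,0,0,0,0,-0.06,0,0,0,0,0,-0.06,0,0,-0.06,0,0,-0.06,0,0,-0.06,0,0,-0.03,0,0,-0.06,0,0,0,0,0,-0.06,0,0,0,0,0,-0.06]'
```

```text
time: 12.82
position: [0.5226, -0.0005, 0.1553]
tool_rot: [0.729, 0.684, 0.001, 0.001]
ft_force: [5.7, -2.9, -1.5]
grip_width: 0.0197
grip_force: 40.0
```

The force is gone and the knob is below the blocked height, so the pin is entering the notch. I'll push it home.

```bash
python3 -m inch '[0,0,0.03,0,0,0,0,0,0.05,0,0,0,0,0,0.07,0,0,0,0,0,0.08,0,0,0]';python3 -c "
from h import *
shift([.5226,-.0005,.1493]);print(get_obs()['moment'])"
```

```text
time: 13.15
position: [0.5227, -0.0004, 0.1499]
tool_rot: [0.729, 0.685, 0.001, 0.002]
ft_force: [3.1, -1.9, 10.2]
grip_width: 0.0194
grip_force: 40.0
t 13.15 pos [ 5.227e-01 -4.000e-04  1.499e-01] yawy -3.5 F [ 3.1 -1.9 10.2] q [-0.21  0.53  1.78 -0.    0.83 -0.15] w 0.019445111086094386
scaled [-0.001 -0.002  0.008]
[-0.60661883 -0.71296231  0.36110656]
```

```bash
python3 -m inch '[0,0,0.015,0,0,0,0,0,0.03,0,0,0,0,0,0.03,0,0,0]'
```

```text
time: 13.4
position: [0.5227, -0.0006, 0.1491]
tool_rot: [0.729, 0.685, 0.001, 0.002]
ft_force: [0.3, -2.9, 18.3]
grip_width: 0.0197
grip_force: 40.0
```

I'll release the knob, then press the bar top with closed fingertips to confirm its height (156 mm means it is home).

```bash
python3 -m inch '[0,0,0,0,0,0,0,0,0,0,0,0,0,0,0,0,0,0,0,0,0,0,0,0,0,0,0,0,0,0,0,0,0,0,0,0]' 50 20;python3 -m inch '[0,0,-0.3,0,0,0,0,0,-0.6,0,0,0,0,0,-0.9,0,0,0,0,0,-0.9,0,0,0]'; python3 -m inch '[0,0,0,0,0,0,0,0,0,0,0,0,0,0,0,0,0,0,0,0,0,0,0,0,0,0,0,0,0,0,0,0,0,0,0,0,0,0,0,0,0,0,0,0,0,0,0,0]' 0; python3 -c "
from h import *
shift([.5227,-.0004,.178])
cv2.imwrite('pics/w3.png',camera('wrist')[:,:,::-1])"
```

```text
time: 13.9
position: [0.5201, 0.0004, 0.1458]
tool_rot: [0.729, 0.685, -0.001, -0.001]
ft_force: [-0.6, 0.1, 0.1]
grip_width: 0.0474
grip_force: 0.0
time: 14.23
position: [0.5237, -0.0003, 0.2223]
tool_rot: [0.729, 0.685, 0.002, 0.003]
ft_force: [0.9, -0.1, 0.5]
grip_width: 0.05
grip_force: 0.0
time: 14.9
position: [0.5213, -0.0, 0.2183]
tool_rot: [0.729, 0.685, -0.0, -0.0]
ft_force: [-0.5, -0.3, 0.7]
grip_width: 0.0054
grip_force: 0.0
t 14.9 pos [ 0.5213 -0.      0.2183] yawy -3.6 F [-0.5 -0.3  0.7] q [-0.21  0.42  1.72 -0.    1.   -0.15] w 0.005378154226318467
scaled [-0.004  0.018  0.504]
```

View pics/w3.png

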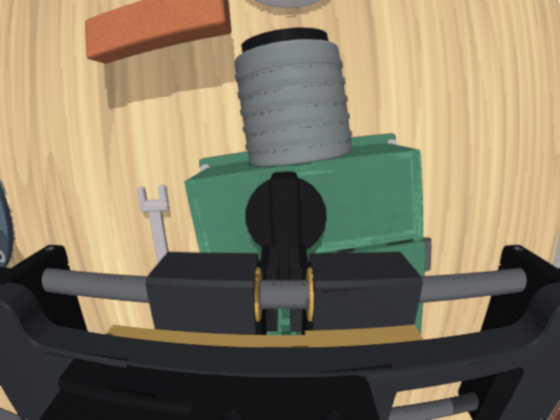

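The bar at (285,230) px is aligned with the tool and points across the cover. Now I'll press its top.

```bash
python3 -m inch '[0,0,0.2,0,0,0,0,0,0.4,0,0,0,0,0,0.45,0,0,0]' 0; python3 -m inch '[0,0,0.03,0,0,0,0,0,0.05,0,0,0,0,0,0.07,0,0,0,0,0,0.08,0,0,0]';  python3 -m inch '[0,0,0.02,0,0,0,0,0,0.02,0,0,0]'
```

```text
time: 15.2
position: [0.5201, 0.0002, 0.1808]
tool_rot: [0.729, 0.685, -0.001, -0.001]
ft_force: [-0.4, -0.0, -0.2]
grip_width: 0.0
grip_force: 0.0
time: 15.53
position: [0.5219, -0.0001, 0.1782]
tool_rot: [0.729, 0.685, 0.0, 0.001]
ft_force: [-3.2, 0.8, 15.1]
grip_width: 0.0007
grip_force: 7.8
time: 15.7
position: [0.5219, -0.0001, 0.1782]
tool_rot: [0.729, 0.685, 0.001, 0.001]
ft_force: [-4.8, 0.7, 20.0]
grip_width: 0.0003
grip_force: 9.6
```

The bar top measures 156 mm, so the knob is fully home. I'll retreat and take a last look.

```bash
for i in 1 2; do python3 -m inch '[0,0,-0.8,0,0,0,0,0,-0.8,0,0,0,0,0,-0.8,0,0,0]' | head -2; done; python3 -m inch '[0,0,0,0,0,0,0,0,0,0,0,0,0,0,0,0,0,0]'; python3 -c "
from h import *
cv2.imwrite('pics/s4.png',cv2.resize(camera('side')[150:350,180:400,::-1],None,fx=3,fy=3))"
```

```text
time: 15.95
position: [0.5251, -0.0007, 0.2442]
time: 16.2
position: [0.5244, -0.0005, 0.3078]
time: 16.45
position: [0.5203, 0.0002, 0.3011]
tool_rot: [0.729, 0.685, -0.001, -0.001]
ft_force: [-0.5, 0.1, -0.8]
grip_width: 0.0007
grip_force: 0.0
```

View pics/s4.png

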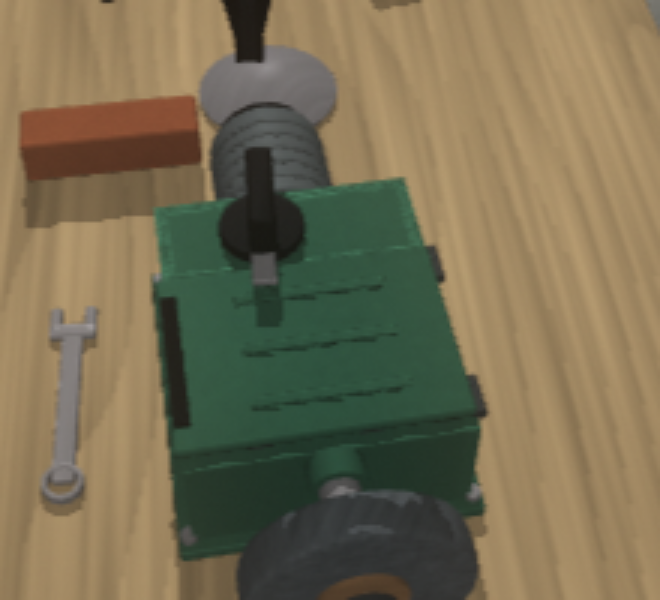

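The cover is shut, the tongue lies over its side edge at (265,268) px, and nothing else has moved.

```bash
python3 -c "
from rig import *
print(hand_in())"
```

```text
the job is handed in; nothing more can be done
None
```

The gear cover is snapped shut and locked: the knob is fully home in its locking notch with the tongue across the cover, nothing else was moved, and the job is handed in at about 16.5 s.

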